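# Take the weight off a cured slide and hold the slide flush on a tilted reader port

## Robot

A 6-joint arm with a two-finger parallel gripper is mounted at the origin on the work surface; the furniture and walls round the work are solid. World frame = base frame: x ahead of the robot, y to its left, z up, the work surface at z = 0. Lengths are in mm, angles in degrees, forces in N, time in s.
With the tool pointing down it reaches from about 300 to 850 mm from the base axis. Payload 4.2 kg.
Tool frame: the origin (TCP) lies between the finger pads; the fingertips stand 14 mm ahead of it and the grasp point (between the pads) lies 5 mm behind it; z points along the fingers, y is the line along which they close (so a half turn about z gives the same grasp; the last joint's range is limited). The gripper opens to 91 mm and grips with 3 to 60 N. Pads are 32 mm wide; open, the fingers measure 118 mm over their backs; the gripper's body (76 mm by 178 mm) begins 60 mm behind the grasp point.
Start: joints at [70.187, 18.312, 89.639, -0, 72.044, -1.146], TCP at [184.041, 544.767, 227.976] pointing down, gripper open.
Joint ranges: [-177.97, 177.97], [-48.28, 115.42], [12.27, 149.76], [-77.06, 257.06], [2.81, 150.46], [-146.56, 146.56]. Speed limits (degrees/s): [147.25, 147.25, 180, 180, 180, 180].

## Interface

Orientations are given as [roll, pitch, yaw] about the fixed x, y, z axes, in that order (R = Rz(yaw) Ry(pitch) Rx(roll)).
In Python, from workcell import * gives the robot as it stands. The module is installed in compiled form; this text tells all that it offers.
- The arm moves only by the tool send_rows, never from a script. Its argument "deltas" is a list of rows, each a list of 2 entries, a list of its own where there are three numbers: the shift along the tool's x, y, z normalised to -1 to 1, where 1 is 0.5 m, then the turn, a rotation vector about the tool's x, y, z normalised to -1 to 1, where 1 is 0.5 rad. A call has 1 to 10 rows; each row shifts and turns the commanded pose from where the row before left it, along the tool's axes as they then stand; what a row does not reach is not made up. A row lasts 1/10 s, in which the tool goes at most 50 mm and 8.59 degrees, less where a joint would pass 70% of its speed; a pose out of reach is approached as far as the arm can. A call with a number of a shift or a turn outside -1 to 1 is refused whole. A call with a gripper value outside its range is refused whole. "grip" is the closure, from 0 (fully open) to 1 (shut), set as the call begins (left out, the last holds). The fingers move at their own pace and stop on an object; "grip_force" is the grip in N (left out, the last holds). Time passes only in rows, so rows that do not move let the fingers close. It gives the time, the measured TCP pose, the force, the opening and the grip force at its end, in the units of the state.
- state(): the state, without advancing time (a new reading comes with each control period).
- grab_frame(name): name is "scene" or "top" or "wrist"; returns the picture (480x640x3 uint8, red, green, blue); there is no depth.
- calibration(name): a dict with "mtx" (3x3 intrinsics, pixels), "D" ([k1, k2, p1, p2, k3] as OpenCV has them; the pictures are not rectified), "R" (3x3) and "t" (3): a world point X has camera coordinates R X + t. Camera axes: x right, y down, z forward; pixel columns grow to the right and rows downward; lengths in mm; the calibration is good to about 2 mm. A picture is of the moment at which its call begins: read the wrist's pose just before it. calibration takes no time and is no camera call; for the wrist camera it gives the pose at the moment of the call.
- job_done(): hands the job in; it is judged then, once.
Trained networks look in the newest picture that a camera, given by its name, has taken for a name from the list of things; names that differ only in an ending like _2 or _b are one class to them, and where a whole thing is asked for, a point or a joint stands for the part that bears it (a point fixed in the world has none). Each returns a list of dicts, best first, with "p" (0 to 1); they miss things now and then, are a little off and sometimes report something else, mostly with a low value. They report only what shows in the picture. A call takes as long as a camera call. They do not tell look-alikes from the thing itself.
- trace(camera, label): "pixels" (480x640 bool, what is visible of it) and "bbox" ([left, top, width, height] in pixels, round what is visible of it).
The state is a dict: "time_s": time; "qpos": joint angles; "qvel": joint speeds; "effort": joint torques, N m; "ee_pos": TCP position; "ee_rot": TCP orientation; "force": force on the tool from outside, world axes, zero at the start; "torque": the same for the moment, N m; "gripper_width": finger opening in mm; "gripper_force": force on a finger pad.
Only numpy, scipy, OpenCV 4.12 (cv2) and the standard library are available. Lean on these libraries where they do the work, as an engineer would, in place of code of your own. Each camera call takes 0.05 s, during which the arm holds its last target. There are 200 camera calls.

## Task

The slide has set: lift the brass ring weight off the blue slide carrier and hang it on its steel post, down on the foot. Then take the carrier by its tab and hold it on the reader's tilted port: underside flush with the sprung aluminium frame, edge against the raised dark lip on the frame's low side, centred over the window, pressed so that the frame sinks about 3 to 5 mm of its 7 mm travel. Press gently, do not shift the head's tilt or knock the bottles, jar, black box and dish about; finish while still holding the carrier pressed there, without letting go.

Things in the scene. Friction and masses are not known exactly. Their poses are not given: they have to be found in the camera images.
- ring_weight: Brass ring weight, 80 mm outside, 37 mm hole, 12 mm thick, about 150 g, lying at the start on the slide carrier with the carrier's tab standing up through its hole. Origin: centre of the hole at the ring's underside; z is up. A black upright lug stands on the ring at +y (see point lug).
- lug (a point): Grip point in the lug of the ring weight, on the ring's own axes, 31 mm from the hole's axis and 30 mm above the ring's underside. The lug is 10 mm thick along the ring's x (pinch it across this), 17 mm long along y, its top 42 mm above the underside.
- weight_post: Fixed upright steel post, 20 mm across, coned tip 70 mm above the worktop, on a round dark foot 90 mm across and 12 mm thick. Origin: centre of the foot's underside, on the worktop. The hung ring lies level on the foot round the post, its underside 12 mm above this origin (play 8 mm each way). The post and the curing plate may swap sides.
- slide_carrier: Blue slide carrier, 60 g: plate 46 (x) by 84 (y) by 6 mm with a glass slide in it; an upright tab rises from its middle, 26 mm along x, 12 mm thick along y (pinch it across y), top 38 mm above the underside. Origin: centre of the underside, z up. At the start it lies under the ring, underside 10 mm above the worktop. The same both ways round; either will do on the port.
- curing_plate: Fixed aluminium plate 74 by 112 mm with a black pad 10 mm above the worktop and a rim 13 mm above the worktop. Origin: centre of its underside.
- reader: Fixed white bench reader, housing 150 by 164 mm, 30 mm high, with two cheeks up to 114 mm high that carry a grey head. The head tilts about the reader's y axis, 76 mm above this origin (underside of the housing), so that its face leans to the reader's -x side (the robot's side), 0.17 to 0.5 rad from level, different each time. Stiff hinge (5 N m). Top below 155 mm.
- port_seat (a point): On the face of the sprung frame, at the round dark window: where the centre of the carrier's underside belongs. z: outward normal of the tilted face, +x up the slope, y level. Face 70 (x) by 100 (y) mm, its middle 8 mm up-slope of this point. Dark lip along the low edge: 4 mm proud, 4 mm thick, 90 mm long, inner side 23 mm down-slope of this point. Moves with the frame; 130 to 145 mm high.
- port_frame (a joint): How far the sprung frame is pushed in along its normal, in m: 0 free, 0.007 at its stop. The spring pushes back with about 2.3 N at first and 0.9 N more per mm.
- head_edge (a point): Point on the far, high edge of the reader's grey head, 62 mm from the tilt axis; shows whether the tilt has been shifted.
- amber_bottle: Brown dropper bottle, 60 mm across, 167 mm high, bystander at the back left. Origin: centre of the underside.
- white_bottle: White bottle with blue cap, 52 mm across, 150 mm high, bystander at the back. Origin: centre of the underside.
- objective: Black round box, 64 mm across, 58 mm high, bystander at the back right. Origin: centre of the underside.
- jar: White jar, 46 mm across, 62 mm high, bystander at the back. Origin: centre of the underside.
- dish: Clear round dish, 58 mm across, 16 mm high, bystander near the robot on the right. Origin: centre of the underside.
Mind the look-alikes: they are no part of the job. There is more than one size of the ring_weight; the job needs the smaller.

How it is judged:
By the outcome, as a careful person would: the job done as asked, in the order asked, and still so for the second after the job is handed in, while the arm keeps its last pose, push and grip.
It also fails if it takes over 64 s, if anything falls off the work surface, if the arm or the gripper's body presses on something with over 40 N, if the wrist force passes 120 N, or if a joint passes its speed limit or range.

## Working session

There is one attempt and no reset: what is moved stays moved. The work goes in short steps, Python scripts to look and compute and a tool call to move; the robot and the scene stay as the last step left them, time stands still between calls to the robot, and variables do not carry over. Pictures are saved under pics/ and viewed, at most 10 in all, crops included, and the job is handed in when it is done.

Besides the shell and the picture viewer there is one more tool, called after "Request:" by a JSON object that holds its "op" and its "data". send_rows: Moves the arm, as the interface text tells. Scaled input: -1 to 1 covers 0.5 m each way for a shift and 0.5 rad each way for a turn. Its arguments: {"type":"object","properties":{"deltas":{"type":"array","items":{"type":"array"}},"grip":{"type":"number"},"grip_force":{"type":"number"}},"required":["deltas"]}

```bash
mkdir -p pics
python3 - <<'E'
from workcell import *
import cv2,numpy as np
s=state();print(s)
for c in("scene","top"):
    f=grab_frame(c);cv2.imwrite(f"pics/{c}0.png",f[:,:,::-1])
    k=calibration(c);print(c,k)
    np.savez(f"{c}_cal.npz",**{a:np.array(b) for a,b in k.items()})
E
```

```text
{'time_s': 0.0, 'qpos': array([ 7.01890292e+01,  1.83532724e+01,  8.97073804e+01, -1.50511590e-03,
        7.20443770e+01, -1.14523549e+00]), 'qvel': array([-0.04889966, -0.0198003 ,  0.03160443, -0.00963735, -0.01490978,
        0.06995415]), 'effort': array([ 3.59157621e-04, -4.12453079e+01, -2.31972599e+01,  7.27389520e-02,
        4.58350161e-02, -1.61919270e-04]), 'ee_pos': array([183.86094563, 544.29455764, 227.09731441]), 'ee_rot': array([-1.79894963e+02, -6.68537829e-04,  1.61334729e+02]), 'force': array([-0.26234918,  0.13229957, -0.05878608]), 'torque': array([-0.05251571, -0.02392369, -0.02363134]), 'gripper_force': 0.0, 'gripper_width': 91.15759880498716}
scene {'mtx': array([[484.31193786,   0.        , 318.85826202],
       [  0.        , 484.31193786, 231.29066468],
       [  0.        ,   0.        ,   1.        ]]), 'D': array([-0.09426279,  0.        ,  0.        ,  0.        ,  0.        ]), 'R': array([[ 0.61416318, -0.78902863, -0.01540811],
       [-0.55679028, -0.41939214, -0.71700406],
       [ 0.55927469,  0.44893658, -0.69689868]]), 't': array([-310.13866218,  362.05217849,  835.11271628])}
top {'mtx': array([[477.18985695,   0.        , 313.4781162 ],
       [  0.        , 477.18985695, 244.23658773],
       [  0.        ,   0.        ,   1.        ]]), 'D': array([-0.00897345,  0.        ,  0.        ,  0.        ,  0.        ]), 'R': array([[ 0.02804152, -0.99954664,  0.01096262],
       [-0.98235732, -0.02958455, -0.18465874],
       [ 0.18489935, -0.00559109, -0.98274156]]), 't': array([ -23.56002656,  518.25908827, 1080.35462468])}
```

View pics/scene0.png

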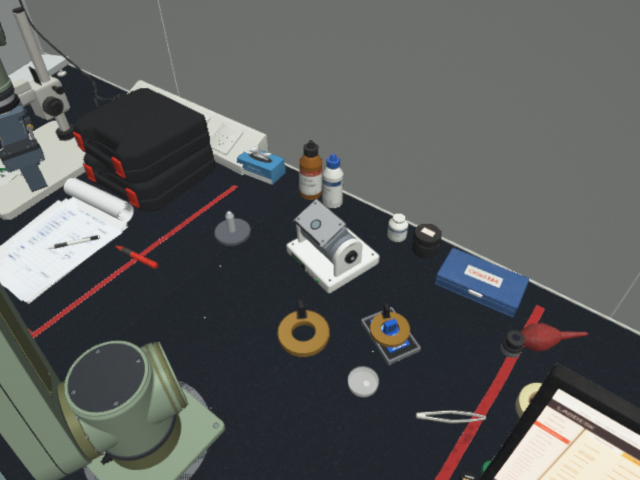

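View pics/top0.png

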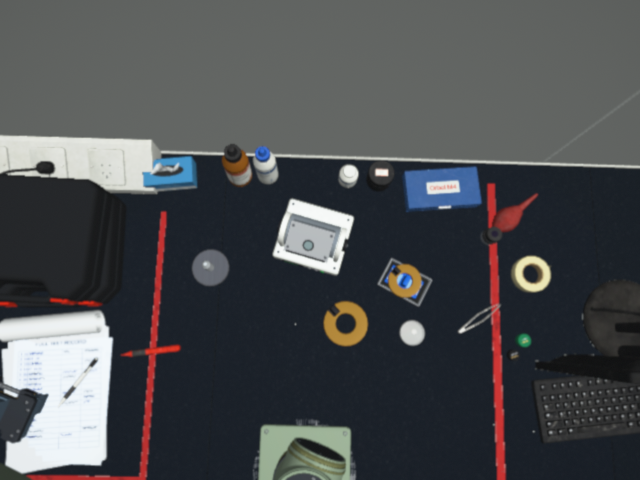

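```bash
cat > h.py <<'E'
from workcell import *
import cv2,numpy as np
from scipy.spatial.transform import Rotation as Ro
def proj(k,X):
    return cv2.projectPoints(np.asarray(X,float).reshape(-1,3),cv2.Rodrigues(np.array(k["R"]))[0],np.array(k["t"],float),np.array(k["mtx"]),np.array(k["D"]))[0][:,0]
def back(k,uv,z):
    R,t=np.array(k["R"]),np.array(k["t"])
    n=cv2.undistortPoints(np.asarray(uv,float).reshape(-1,1,2),np.array(k["mtx"]),np.array(k["D"]))[:,0]
    d=np.c_[n,np.ones(len(n))]@R; c=-R.T@t
    return c+d*((z-c[2])/d[:,2])[:,None]
def tool(s):
    return np.array(s["ee_pos"]),Ro.from_euler("xyz",s["ee_rot"],degrees=True)
def plan(p,rpy,s=None):
    "scaled tool-frame total shift, total turn from state to target"
    p0,R0=tool(s or state()); R1=Ro.from_euler("xyz",rpy,degrees=True)
    d=R0.inv().apply(np.array(p)-p0); w=(R0.inv()*R1).as_rotvec()
    print("shift/500",np.round(d/500,4),"turn/.5",np.round(w/.5,4),"rows>=",max(np.linalg.norm(d)/50,np.degrees(np.linalg.norm(w))/8.59).round(2))
E
python3 - <<'E'
from h import *
p0,R0=tool(state())
k=calibration("wrist");R=np.array(k["R"]);c=-R.T@np.array(k["t"])
print("cam in tool",R0.inv().apply(c-p0)); print((R@R0.as_matrix()).round(3)); print(k["mtx"],k["D"])
for cam in("scene","top"):
    k=calibration(cam)
    for n,z in(("ring_weight",28),("weight_post",12),("curing_plate",13),("slide_carrier",16),("reader",30),("lug",58)):
        for r in trace(cam,n)[:3]:
            m=r["pixels"];ys,xs=np.nonzero(m)
            if len(xs)==0: continue
            q=back(k,[xs.mean(),ys.mean()],z)[0]
            rc=cv2.minAreaRect(np.c_[xs,ys].astype(np.float32))
            print(cam,n,round(r["p"],2),r["bbox"],len(xs),q.round(1),"rectpts",back(k,cv2.boxPoints(rc),z)[:,:2].round(0).tolist())
f=cv2.imread("pics/top0.png");cv2.imwrite("pics/t1.png",cv2.resize(f[190:300,185:445],None,fx=3,fy=3,interpolation=cv2.INTER_CUBIC))
E
```

```text
cam in tool [  73.74626266    0.79210825 -157.5170031 ]
[[-0.     1.     0.   ]
 [-0.965 -0.    -0.262]
 [-0.262 -0.     0.965]]
[[370.84762445   0.         325.75584854]
 [  0.         370.84762445 241.69431831]
 [  0.           0.           1.        ]] [0.02603777 0.         0.         0.         0.        ]
scene ring_weight 0.95 [278.6, 301.1, 50.3, 54.1] 1708 [328.7 -97.8  28. ] rectpts [[281.0, -46.0], [391.0, -38.0], [372.0, -150.0], [270.0, -151.0]]
scene ring_weight 0.78 [368.6, 302.9, 40.1, 46.4] 1059 [ 439.4 -228.2   28. ] rectpts [[406.0, -186.0], [494.0, -190.0], [472.0, -273.0], [388.0, -266.0]]
scene ring_weight 0.2 [300.2, 139.9, 20.2, 60.9] 1172 [744.  216.4  28. ] rectpts [[847.0, 341.0], [886.0, 288.0], [671.0, 122.0], [638.0, 167.0]]
scene weight_post 0.77 [212.5, 214.9, 36.7, 30.1] 824 [458.2 235.6  12. ] rectpts [[417.0, 272.0], [513.0, 297.0], [495.0, 193.0], [405.0, 174.0]]
scene curing_plate 0.8 [363.6, 308.8, 58.1, 57.8] 673 [ 419.9 -248.6   13. ] rectpts [[430.0, -164.0], [512.0, -190.0], [445.0, -301.0], [371.0, -273.0]]
scene curing_plate 0.44 [299.1, 14
[... 1347 characters left out ...]
, 219.0, 50.6, 43.2] 1556 [531.9   1.8  13. ] rectpts [[504.0, 68.0], [587.0, 50.0], [559.0, -65.0], [478.0, -46.0]]
top slide_carrier 0.68 [387.3, 274.6, 25.7, 13.1] 133 [ 442.1 -228.9   16. ] rectpts [[443.0, -185.0], [470.0, -196.0], [451.0, -249.0], [424.0, -238.0]]
top slide_carrier 0.58 [254.9, 145.8, 23.6, 41.4] 720 [724.4 119.6  16. ] rectpts [[769.0, 160.0], [782.0, 105.0], [683.0, 82.0], [670.0, 135.0]]
top reader 0.71 [275.7, 200.3, 78.1, 76.5] 4169 [540.2  -5.8  30. ] rectpts [[487.0, 97.0], [638.0, 64.0], [596.0, -105.0], [447.0, -67.0]]
top lug 0.83 [388.1, 264.3, 30.9, 35.6] 666 [ 438.4 -220.4   58. ] rectpts [[436.0, -168.0], [491.0, -221.0], [439.0, -273.0], [386.0, -220.0]]
```

View pics/t1.png

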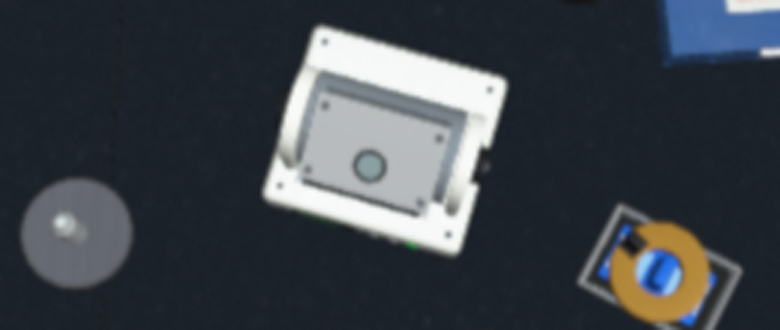

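Run:
```python
from h import *
s=state()
plan([450,240,230],[180,0,161.33],s)
p0,R0=tool(s)
print("next",np.round(R0.inv().apply(np.array([520,0,265])-[450,240,230])/500,4),np.round(R0.inv().apply(np.array([437,-230,170])-[520,0,265])/500,4))
```

```text
shift/500 [-0.699  -0.4072 -0.004 ] turn/.5 [0.0003 0.0001 0.    ] rows>= 8.09
next [-0.2863 -0.4099 -0.07  ] [ 0.01   -0.489   0.1899]
```

Request:
{"op": "send_rows", "data": {"deltas": [[[-0.07, -0.04, 0], [0, 0, 0]], [[-0.07, -0.04, 0], [0, 0, 0]], [[-0.07, -0.04, 0], [0, 0, 0]], [[-0.07, -0.04, 0], [0, 0, 0]], [[-0.07, -0.04, 0], [0, 0, 0]], [[-0.07, -0.04, 0], [0, 0, 0]], [[-0.07, -0.04, 0], [0, 0, 0]], [[-0.07, -0.04, 0], [0, 0, 0]], [[-0.07, -0.04, 0], [0, 0, 0]], [[-0.07, -0.04, 0], [0, 0, 0]]]}}

```text
time_s: 1.7
ee_pos: [452.6, 241.9, 228.2]
ee_rot: [180.0, 0.0, 161.3]
force: [1.5, 1.5, 0.6]
gripper_width: 91.4
gripper_force: 0.0
```

Request:
{"op": "send_rows", "data": {"deltas": [[[0, 0, 0], [0, 0, 0]], [[0, 0, 0], [0, 0, 0]], [[0, 0, 0], [0, 0, 0]]]}}

```text
time_s: 2.0
ee_pos: [451.0, 243.8, 227.9]
ee_rot: [180.0, -0.0, 161.4]
force: [-0.9, 0.2, 0.5]
gripper_width: 91.1
gripper_force: 0.0
```

```bash
cat >> h.py <<'E'
def shot(name):
    import pickle
    k=calibration("wrist");s=state();f=grab_frame("wrist")
    cv2.imwrite(f"pics/{name}.png",f[:,:,::-1]);pickle.dump((k,s),open(name+".pkl","wb"));print(s["ee_pos"].round(1),s["ee_rot"].round(2))
    return k
E
python3 - <<'E'
from h import *
k=shot("w_post")
for r in trace("wrist","weight_post")[:2]:
    m=r["pixels"];print(r["p"],r["bbox"]);np.save("post_mask.npy",m);break
E
```

```text
[451.  243.8 227.9] [ 1.7999e+02 -4.0000e-02  1.6137e+02]
0.72 [286.6, 181.3, 82.8, 82.2]
```

Request:
{"op": "send_rows", "data": {"deltas": [[[-0.04, -0.058, -0.01], [0, 0, 0]], [[-0.04, -0.058, -0.01], [0, 0, 0]], [[-0.04, -0.058, -0.01], [0, 0, 0]], [[-0.04, -0.058, -0.01], [0, 0, 0]], [[-0.04, -0.058, -0.01], [0, 0, 0]], [[-0.04, -0.058, -0.01], [0, 0, 0]], [[-0.04, -0.058, -0.01], [0, 0, 0]], [[0, 0, 0], [0, 0, 0]], [[0, 0, 0], [0, 0, 0]], [[0, 0, 0], [0, 0, 0]]]}}

```text
time_s: 3.1
ee_pos: [518.8, 7.5, 262.7]
ee_rot: [180.0, -0.0, 161.4]
force: [-0.1, -0.0, -0.3]
gripper_width: 91.2
gripper_force: 0.0
```

Run:
```python
from h import *
k=shot("w_reader")
a=cv2.imread("pics/w_post.png");b=cv2.imread("pics/w_reader.png")
cv2.imwrite("pics/two.png",np.vstack([cv2.resize(a,(400,300)),cv2.resize(b,(400,300))]))
```

```text
[518.8   7.5 262.7] [ 1.7998e+02 -5.0000e-02  1.6143e+02]
```

View pics/w_reader.png

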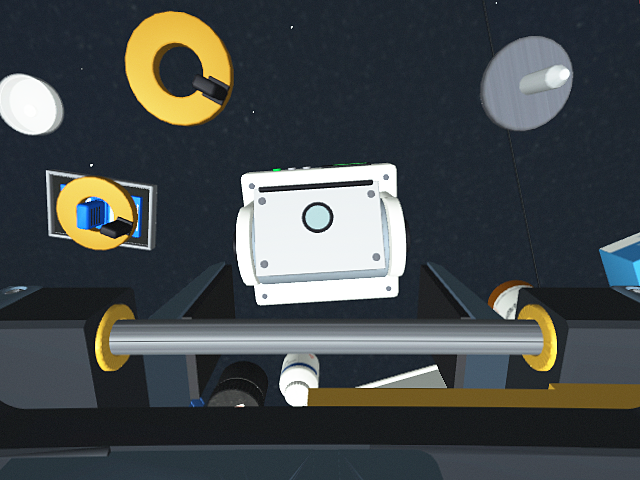

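Request:
{"op": "send_rows", "data": {"deltas": [[[0.0, -0.07, 0.02], [0, 0, 0]], [[0.0, -0.07, 0.02], [0, 0, 0]], [[0.0, -0.07, 0.02], [0, 0, 0]], [[0, -0.07, 0.02], [0, 0, 0]], [[0, -0.07, 0.02], [0, 0, 0]], [[0, -0.07, 0.02], [0, 0, 0]], [[0, -0.07, 0.02], [0, 0, 0]], [[0, 0, 0], [0, 0, 0]], [[0, 0, 0], [0, 0, 0]], [[0, 0, 0], [0, 0, 0]]]}}

```text
time_s: 4.15
ee_pos: [441.5, -224.7, 193.3]
ee_rot: [180.0, 0.0, 161.4]
force: [0.6, 0.1, 0.3]
gripper_width: 91.3
gripper_force: 0.0
```

Run:
```python
from h import *
k=shot("w_ring")
a=cv2.imread("pics/w_post.png");b=cv2.imread("pics/w_ring.png")
cv2.imwrite("pics/two.png",np.vstack([cv2.resize(a[:300],(640,300)),cv2.resize(b[:300],(640,300))]))
```

```text
[ 441.5 -224.7  193.3] [1.7997e+02 3.0000e-02 1.6143e+02]
```

View pics/two.png

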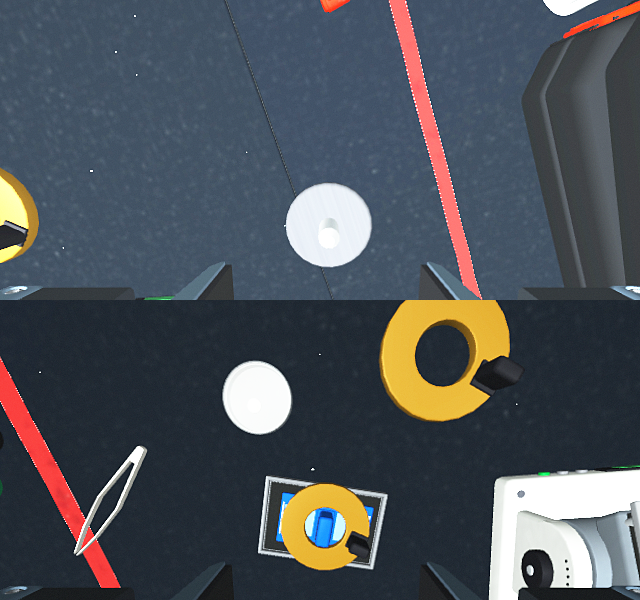

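```bash
cat > fit.py <<'E'
from h import *
import pickle
from scipy.optimize import minimize
def load(n):
    k,s=pickle.load(open(n+".pkl","rb"));return cv2.imread(f"pics/{n}.png"),k,s
def hull(k,P,sh=(480,640),S=4):
    m=np.zeros((sh[0]*S,sh[1]*S),np.uint8)
    q=cv2.convexHull((proj(k,P)*S+S/2-.5).astype(np.float32)).round().astype(np.int32)
    cv2.fillConvexPoly(m,q,1);return cv2.resize(m.astype(np.float32),(sh[1],sh[0]),interpolation=cv2.INTER_AREA)
a=np.linspace(0,2*np.pi,73)
def circ(x,y,r,z): return np.c_[x+r*np.cos(a),y+r*np.sin(a),0*a+z]
def box(x,y,yaw,lx,ly,z0,z1,oy=0,ox=0):
    c,s=np.cos(yaw),np.sin(yaw)
    return np.array([[x+c*(ox+i*lx/2)-s*(oy+j*ly/2),y+s*(ox+i*lx/2)+c*(oy+j*ly/2),z] for i in(-1,1) for j in(-1,1) for z in(z0,z1)])
def ring(k,x,y,yaw,z):
    m=hull(k,np.r_[circ(x,y,40,z),circ(x,y,40,z+12)])
    h=np.minimum(hull(k,circ(x,y,18.5,z)),hull(k,circ(x,y,18.5,z+12)))
    l=hull(k,box(x,y,yaw,10,17,z+12,z+42,31))
    return np.clip(m-h-l,0,1),l
def opt(f,x0,step):
    sim=np.array([x0]+[np.array(x0)+np.eye(len(x0))[i]*step[i] for i in range(len(x0))])
    r=minimize(f,x0,method="Nelder-Mead",options=dict(initial_simplex=sim,xatol=.02,fatol=1e-4));return r.x,r.fun
def iou(p,m,w=None):
    w=1 if w is None else w
    return 1-(np.minimum(p,m)*w).sum()/(np.maximum(p,m)*w).sum()
E
cat > fr.py <<'E'
from fit import *
f,k,s=load("w_ring")
hsv=cv2.cvtColor(f,cv2.COLOR_BGR2HSV)
gold=((hsv[...,0]>12)&(hsv[...,0]<32)&(hsv[...,1]>120)&(hsv[...,2]>60)).astype(np.float32)
w=np.zeros((480,640),np.float32);w[165:290,255:395]=1
for y0 in(-40,-70):
    x,e=opt(lambda p:iou(ring(k,p[0],p[1],np.radians(p[2]),16)[0],gold*w,w),[438,-230,y0],[4,4,12]);print("ring",x.round(2),round(e,3))
f,k,s=load("w_post");m=np.load("post_mask.npy").astype(np.float32)
x,e=opt(lambda p:iou(hull(k,np.r_[circ(p[0],p[1],45,12),circ(p[0],p[1],45,0)]),m),[460,238],[4,4]);print("post foot",x.round(2),round(e,3))
g=cv2.cvtColor(f,cv2.COLOR_BGR2GRAY);ys,xs=np.nonzero((g>252));sel=(abs(xs-330)<25)&(abs(ys-232)<30);print("tip px",xs[sel].mean(),ys[sel].mean(), proj(k,[[*x,70],[*x,60],[*x,12]]).round(1).tolist())
g2=(cv2.Canny(g,60,150)>0)[170:275,275:385]
ys,xs=np.nonzero(g2);el=cv2.fitEllipse(cv2.convexHull(np.c_[xs+275,ys+170].astype(np.int32)));print("ell",el, "c->",back(k,[el[0]],12).round(1))
E
python3 fr.py
```

```text
ring [ 442.79 -224.93  -38.5 ] 0.071
ring [ 443.01 -225.05  -38.26] 0.071
post foot [462.31 243.67] 0.045
tip px 326.17857142857144 237.3357142857143 [[328.8, 240.7], [328.7, 237.9], [328.3, 226.2]]
ell ((322.208251953125, 217.2804718017578), (85.09868621826172, 114.21279907226562), 147.09451293945312) c-> [[451.4 240.7  12. ]]
```

Run:
```python
from h import *
plan([464,-198,193],[180,0,51.6])
```

```text
shift/500 [-0.0256  0.0649  0.0007] turn/.5 [1.9000e-03 1.0000e-04 3.8344e+00] rows>= 12.79
```

Request:
{"op": "send_rows", "data": {"deltas": [[[-0.026, 0.065, 0], [0, 0, 0]], [[0, 0, 0], [0, 0, 0.274]], [[0, 0, 0], [0, 0, 0.274]], [[0, 0, 0], [0, 0, 0.274]], [[0, 0, 0], [0, 0, 0.274]], [[0, 0, 0], [0, 0, 0.274]], [[0, 0, 0], [0, 0, 0.274]], [[0, 0, 0], [0, 0, 0.274]], [[0, 0, 0], [0, 0, 0.274]], [[0, 0, 0], [0, 0, 0.274]]]}}

```text
time_s: 5.2
ee_pos: [464.2, -198.0, 193.4]
ee_rot: [180.0, 0.0, 90.5]
force: [-0.2, 1.2, -0.4]
gripper_width: 91.2
gripper_force: 0.0
```

Request:
{"op": "send_rows", "data": {"deltas": [[[0, 0, 0], [0, 0, 0.274]], [[0, 0, 0], [0, 0, 0.274]], [[0, 0, 0], [0, 0, 0.274]], [[0, 0, 0], [0, 0, 0.274]], [[0, 0, 0], [0, 0, 0.274]], [[0, 0, 0.05], [0, 0, 0]], [[0, 0, 0.05], [0, 0, 0]], [[0, 0, 0], [0, 0, 0]], [[0, 0, 0], [0, 0, 0]], [[0, 0, 0], [0, 0, 0]]]}}

```text
time_s: 6.2
ee_pos: [464.7, -199.3, 144.3]
ee_rot: [179.9, -0.0, 51.5]
force: [-0.7, -0.0, -0.2]
gripper_width: 91.4
gripper_force: 0.0
```

```bash
cat > fr2.py <<'E'
from fit import *
shot("w_lug")
f,k,s=load("w_lug")
hsv=cv2.cvtColor(f,cv2.COLOR_BGR2HSV)
gold=((hsv[...,0]>12)&(hsv[...,0]<32)&(hsv[...,1]>120)&(hsv[...,2]>60)).astype(np.float32)
c=proj(k,[[443,-225,20]])[0];print(c)
w=np.zeros((480,640),np.float32);w[max(0,int(c[1])-110):int(c[1])+110,int(c[0])-110:int(c[0])+110]=1
x,e=opt(lambda p:iou(ring(k,p[0],p[1],np.radians(p[2]),16)[0],gold*w,w),[443,-225,-38],[4,4,8]);print("ring",x.round(2),round(e,3))
r=ring(k,x[0],x[1],np.radians(x[2]),16)
for m,col in((r[0],(0,255,0)),(r[1],(0,0,255))):
    cs,_=cv2.findContours((m>.5).astype(np.uint8),cv2.RETR_LIST,cv2.CHAIN_APPROX_NONE);cv2.drawContours(f,cs,-1,col,1)
cv2.imwrite("pics/lugfit.png",f)
E
python3 fr2.py
```

```text
[ 464.7 -199.3  144.3] [ 1.7985e+02 -5.0000e-02  5.1490e+01]
[324.58164968 279.6295329 ]
ring [ 442.12 -225.44  -42.8 ] 0.196
```

View pics/lugfit.png

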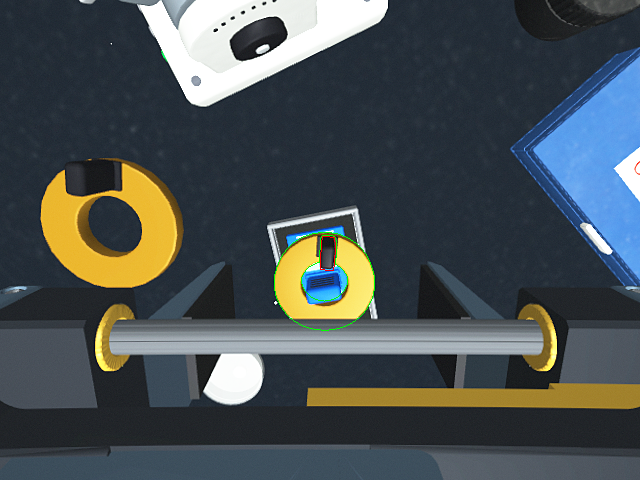

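Request:
{"op": "send_rows", "data": {"deltas": [[[0, 0, 0.05], [0, 0, 0.087]], [[0, 0, 0.05], [0, 0, 0]], [[0, 0, 0.05], [0, 0, 0]], [[0, 0, 0.03], [0, 0, 0]], [[0, 0, 0.0165], [0, 0, 0]], [[0, 0, 0], [0, 0, 0]], [[0, 0, 0], [0, 0, 0]]], "grip": 0.5}}

```text
time_s: 6.95
ee_pos: [464.4, -199.7, 45.6]
ee_rot: [179.9, -0.0, 48.9]
force: [0.7, -0.3, -0.3]
gripper_width: 46.1
gripper_force: 0.0
```

Request:
{"op": "send_rows", "data": {"deltas": [[[0, 0, 0], [0, 0, 0]], [[0, 0, 0], [0, 0, 0]], [[0, 0, 0], [0, 0, 0]], [[0, 0, 0], [0, 0, 0]], [[0, 0, 0], [0, 0, 0]], [[0, 0, 0], [0, 0, 0]], [[0, 0, 0], [0, 0, 0]], [[0, 0, 0], [0, 0, 0]], [[0, 0, 0], [0, 0, 0]], [[0, 0, 0], [0, 0, 0]]], "grip": 1, "grip_force": 30}}

```text
time_s: 7.95
ee_pos: [463.9, -199.5, 44.9]
ee_rot: [180.0, -0.0, 49.0]
force: [0.6, -0.5, 3.3]
gripper_width: 10.1
gripper_force: 30.0
```

Request:
{"op": "send_rows", "data": {"deltas": [[[0, 0, -0.01], [0, 0, 0]], [[0, 0, -0.02], [0, 0, 0]], [[0, 0, -0.03], [0, 0, 0]], [[0, 0, -0.04], [0, 0, 0]], [[0, 0, -0.05], [0, 0, 0]], [[0, 0, -0.06], [0, 0, 0]], [[0, 0, -0.07], [0, 0, 0]], [[0, 0, 0], [0, 0, 0]], [[0, 0, 0], [0, 0, 0]], [[0, 0, 0], [0, 0, 0]]]}}

```text
time_s: 8.95
ee_pos: [462.4, -198.8, 183.5]
ee_rot: [-179.8, 0.0, 48.9]
force: [0.1, 1.0, -1.9]
gripper_width: 9.5
gripper_force: 30.0
```

```bash
cat > fr3.py <<'E'
from fit import *
import sys
shot("w_held")
f,k,s=load("w_held")
hsv=cv2.cvtColor(f,cv2.COLOR_BGR2HSV)
gold=((hsv[...,0]>12)&(hsv[...,0]<32)&(hsv[...,1]>120)&(hsv[...,2]>60)).astype(np.float32)
p,R=tool(s); z=p[2]-29
cs=R.apply([-34,0,0])+p
c=proj(k,[[cs[0],cs[1],z+6]])[0];print(c,cs)
cv2.imwrite("pics/held_v.png",f)
E
python3 fr3.py
```

```text
[ 462.4 -198.8  183.5] [-1.7983e+02  5.0000e-02  4.8950e+01]
[326.64098178 346.8981469 ] [ 440.10910376 -224.45727216  183.48845919]
```

View pics/held_v.png

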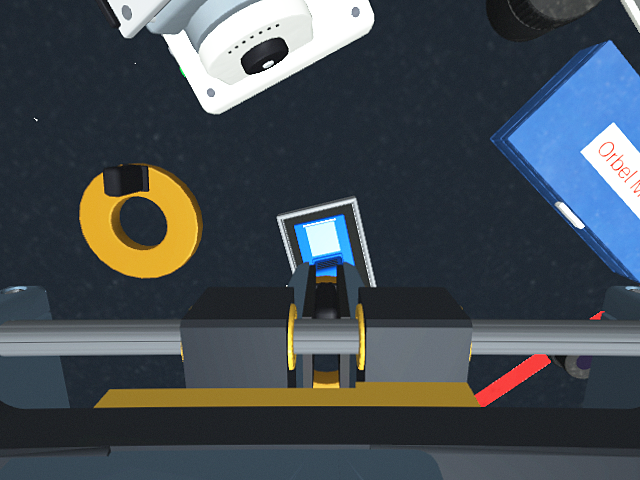

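Request:
{"op": "send_rows", "data": {"deltas": [[[0, 0, -0.06], [0, 0, 0]], [[0, 0, -0.06], [0, 0, 0]], [[0.06, -0.047, 0], [0, 0, 0]], [[0.06, -0.047, 0], [0, 0, 0]], [[0.06, -0.047, 0], [0, 0, 0]], [[0.06, -0.047, 0], [0, 0, 0]], [[0.06, -0.047, 0], [0, 0, 0]], [[0.06, -0.047, 0], [0, 0, 0]], [[0.06, -0.047, 0], [0, 0, 0]], [[0.06, -0.047, 0], [0, 0, 0]]]}}

```text
time_s: 10.0
ee_pos: [478.6, 106.5, 243.3]
ee_rot: [-179.9, 0.1, 49.0]
force: [0.2, 0.6, -1.7]
gripper_width: 9.7
gripper_force: 30.0
```

Request:
{"op": "send_rows", "data": {"deltas": [[[0.06, -0.047, 0], [0, 0, 0]], [[0.06, -0.047, 0], [0, 0, 0]], [[0.06, -0.047, 0], [0, 0, 0]], [[0.06, -0.047, 0], [0, 0, 0]], [[0, 0, 0], [0, 0, 0]], [[0, 0, 0], [0, 0, 0]], [[0, 0, 0], [0, 0, 0]]]}}

```text
time_s: 10.7
ee_pos: [486.9, 256.4, 243.8]
ee_rot: [-180.0, 0.1, 48.9]
force: [-0.8, -0.2, -1.8]
gripper_width: 10.0
gripper_force: 30.0
```

Run:
```python
from h import *
import pickle
f=grab_frame("top");g=grab_frame("scene");k=shot("w_over")
kt,ks=calibration("top"),calibration("scene")
cv2.imwrite("pics/over.png",np.hstack([cv2.resize(f[200:340,130:290],None,fx=2.5,fy=2.5),cv2.resize(g[110:270,150:310],None,fx=2.5,fy=2.5)[:350]])[:,:,::-1])
print(proj(kt,[[462,243,70]]),proj(ks,[[462,243,70]]))
plan([484.3,268.7,130],[180,0,49])
```

```text
[487.2 256.2 244.4] [-1.7999e+02  6.0000e-02  4.8870e+01]
[[203.45938887 263.51928117]] [[227.17309027 211.51234007]]
shift/500 [ 0.0149 -0.021   0.2292] turn/.5 [-0.0001  0.0008 -0.0048] rows>= 2.31
```

View pics/over.png

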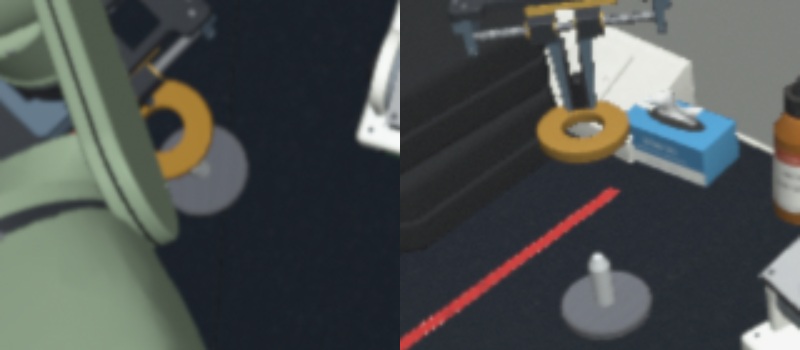

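Request:
{"op": "send_rows", "data": {"deltas": [[[0.015, -0.021, 0.06], [0, 0, 0]], [[0, 0, 0.06], [0, 0, 0]], [[0, 0, 0.06], [0, 0, 0]], [[0, 0, 0.049], [0, 0, 0]], [[0, 0, 0], [0, 0, 0]], [[0, 0, 0], [0, 0, 0]], [[0, 0, 0], [0, 0, 0]]]}}

```text
time_s: 11.55
ee_pos: [485.6, 270.1, 132.0]
ee_rot: [179.9, -0.2, 48.9]
force: [0.2, -0.2, -1.2]
gripper_width: 10.0
gripper_force: 30.0
```

Run:
```python
from fit import *
s=state();p,R=tool(s);print(p.round(1),s["ee_rot"].round(1));zr=p[2]-29
for cam in("scene","top"):
    k=calibration(cam);f=grab_frame(cam)[:,:,::-1].copy();cv2.imwrite(f"pics/{cam}_a.png",f)
    hsv=cv2.cvtColor(f,cv2.COLOR_BGR2HSV)
    gold=((hsv[...,0]>10)&(hsv[...,0]<32)&(hsv[...,1]>110)&(hsv[...,2]>50)).astype(np.float32)
    cs=p+R.apply([-34,0,0]);c=proj(k,[[cs[0],cs[1],zr]])[0]
    w=np.zeros((480,640),np.float32);w[int(c[1])-40:int(c[1])+40,int(c[0])-40:int(c[0])+40]=1
    # top view: arm hides part -> only use pixels connected
    if cam=="top": w[:,:int(c[0])]=0
    yaw=np.radians(-41.1)
    for z in(zr-1,zr+1):
        x,e=opt(lambda q:iou(ring(k,q[0],q[1],yaw,z)[0]*w,gold*w),[cs[0],cs[1]],[4,4]);print(cam,z.round(1),x.round(2),round(e,3),"expected",cs.round(1))
    t=proj(k,[[462,243,70]])[0];print("tip pred",t)
    f0=cv2.imread(f"pics/{cam}0.png")
    m=trace  # foot fit in first frame via grey ellipse
    g=cv2.cvtColor(f0,cv2.COLOR_BGR2GRAY);fm=(g>58).astype(np.float32);fc=proj(k,[[462,243,6]])[0]
    w2=np.zeros((480,640),np.float32);w2[int(fc[1])-30:int(fc[1])+30,int(fc[0])-30:int(fc[0])+30]=1
    def mod(q): return np.maximum(hull(k,np.r_[circ(q[0],q[1],45,0),circ(q[0],q[1],45,12)]),np.maximum(hull(k,np.r_[circ(q[0],q[1],10,12),circ(q[0],q[1],10,60)]),hull(k,np.r_[circ(q[0],q[1],10,60),circ(q[0],q[1],4,70)])))
    x,e=opt(lambda q:iou(mod(q),fm*w2,w2),[462,243],[4,4]);print(cam,"post",x.round(2),round(e,3))
```

```text
[485.6 270.1 132. ] [179.9  -0.2  48.9]
scene 102.0 [465.32 243.04] 0.132 expected [463.2 244.5 131.9]
scene 104.0 [463.63 241.15] 0.135 expected [463.2 244.5 131.9]
tip pred [227.17309027 211.51234007]
scene post [464.22 241.29] 0.151
top 102.0 [463.99 243.42] 0.103 expected [463.2 244.5 131.9]
top 104.0 [463.69 242.7 ] 0.104 expected [463.2 244.5 131.9]
tip pred [203.45938887 263.51928117]
top post [462.71 240.41] 0.036
```

Request:
{"op": "send_rows", "data": {"deltas": [[[-0.0044, 0.001, 0.02], [0, 0, 0]], [[0, 0, 0.03], [0, 0, 0]], [[0, 0, 0.03], [0, 0, 0]], [[0, 0, 0.03], [0, 0, 0]], [[0, 0, 0.03], [0, 0, 0]], [[0, 0, 0.02], [0, 0, 0]], [[0, 0, 0.01], [0, 0, 0]], [[0, 0, 0], [0, 0, 0]], [[0, 0, 0], [0, 0, 0]]]}}

```text
time_s: 12.55
ee_pos: [483.7, 268.1, 45.7]
ee_rot: [180.0, -0.1, 49.0]
force: [-0.3, -0.6, -1.0]
gripper_width: 9.6
gripper_force: 30.0
```

Request:
{"op": "send_rows", "data": {"deltas": [[[0, 0, 0.004], [0, 0, 0]], [[0, 0, 0.003], [0, 0, 0]], [[0, 0, 0.002], [0, 0, 0]], [[0, 0, 0], [0, 0, 0]], [[0, 0, 0], [0, 0, 0]]]}}

```text
time_s: 13.05
ee_pos: [483.4, 268.0, 40.9]
ee_rot: [180.0, -0.0, 48.9]
force: [-0.2, 0.0, 0.1]
gripper_width: 9.8
gripper_force: 30.0
```

Request:
{"op": "send_rows", "data": {"deltas": [[[0, 0, 0], [0, 0, 0]], [[0, 0, 0], [0, 0, 0]], [[0, 0, 0], [0, 0, 0]], [[0, 0, 0], [0, 0, 0]], [[0, 0, -0.02], [0, 0, 0]], [[0, 0, -0.04], [0, 0, 0]], [[0, 0, -0.06], [0, 0, 0]], [[0, 0, -0.08], [0, 0, 0]], [[0, 0, -0.08], [0, 0, 0]], [[0, 0, -0.08], [0, 0, 0]]], "grip": 0.7}}

```text
time_s: 14.05
ee_pos: [483.1, 267.8, 223.2]
ee_rot: [180.0, -0.1, 48.9]
force: [0.0, 0.7, 0.0]
gripper_width: 27.6
gripper_force: 0.0
```

Run:
```python
from fit import *
s=state();print(s["ee_pos"],s["ee_rot"])
# carrier/plate from w_held: rim (bright grey) corners; reader corners
f,k,s2=load("w_held")
g=cv2.cvtColor(f,cv2.COLOR_BGR2GRAY)
cv2.imwrite("pics/crop.png",np.hstack([cv2.resize(f[185:285,265:385],(480,400),interpolation=cv2.INTER_CUBIC)]))
for r in trace("scene","ring_weight")[:2]:print(r["p"],r["bbox"])
h=grab_frame("scene");cv2.imwrite("pics/hung.png",cv2.resize(h[190:260,190:280],(720,560))[:,:,::-1])
p,R=tool(s)
plan([460,-190,230],[180,0,153],s)
```

```text
[483.05092898 267.76175291 223.17773017] [ 1.79983736e+02 -5.02306672e-02  4.89464069e+01]
0.82 [279.8, 300.5, 51.0, 57.4]
0.62 [207.4, 177.4, 35.1, 38.5]
shift/500 [-0.7207  0.5665 -0.0141] turn/.5 [ 2.0000e-03 -7.0000e-04 -3.6322e+00] rows>= 12.11
```

View pics/hung.png

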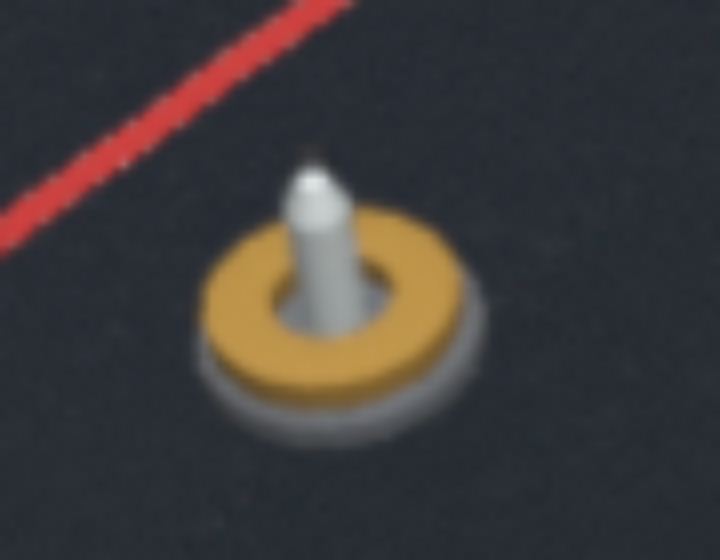

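Request:
{"op": "send_rows", "data": {"deltas": [[[0, 0, -0.04], [0, 0, -0.28]], [[0, 0, -0.04], [0, 0, -0.28]], [[0, 0, 0], [0, 0, -0.28]], [[0, 0, 0], [0, 0, -0.28]], [[0, 0, 0], [0, 0, -0.28]], [[0, 0, 0], [0, 0, -0.28]], [[0, 0, 0], [0, 0, -0.28]], [[0, 0, 0], [0, 0, -0.28]], [[0, 0, 0], [0, 0, -0.28]], [[0, 0, 0], [0, 0, -0.28]]]}}

```text
time_s: 15.15
ee_pos: [482.9, 267.7, 260.4]
ee_rot: [-180.0, -0.0, 129.5]
force: [-1.0, 0.8, 0.2]
gripper_width: 27.2
gripper_force: 0.0
```

Request:
{"op": "send_rows", "data": {"deltas": [[[0, 0, 0], [0, 0, -0.28]], [[0, 0, 0], [0, 0, -0.28]], [[0, 0, 0], [0, 0, -0.272]], [[0, 0, 0], [0, 0, 0]], [[0, 0, 0], [0, 0, 0]]]}}

```text
time_s: 15.65
ee_pos: [483.1, 267.8, 260.5]
ee_rot: [-180.0, -0.0, 152.8]
force: [-0.2, -0.6, -0.5]
gripper_width: 27.2
gripper_force: 0.0
```

Run:
```python
from h import *
s=state();print(s["ee_pos"],s["ee_rot"]);plan([519,105,262],[180,0,153],s)
p,R=tool(s);d=lambda a,b:print(np.round(R.inv().apply(np.array(b)-np.array(a))/500,4))
d([519,105,262],[519,-95,262]);d([519,-95,262],[440,-225,180])
```

```text
[483.07210019 267.78694135 260.52253247] [-1.79981948e+02 -2.02338772e-02  1.52831602e+02]
shift/500 [-0.2126 -0.2568 -0.0029] turn/.5 [-0.0006 -0.0007 -0.0059] rows>= 3.33
[-0.1826 -0.3559  0.    ]
[ 0.0218 -0.3034  0.1641]
```

Request:
{"op": "send_rows", "data": {"deltas": [[[-0.042, -0.051, 0], [0, 0, 0]], [[-0.042, -0.051, 0], [0, 0, 0]], [[-0.042, -0.051, 0], [0, 0, 0]], [[-0.042, -0.051, 0], [0, 0, 0]], [[-0.042, -0.051, 0], [0, 0, 0]], [[0, 0, 0], [0, 0, 0]], [[0, 0, 0], [0, 0, 0]], [[0, 0, 0], [0, 0, 0]]]}}

```text
time_s: 16.45
ee_pos: [518.7, 107.4, 260.7]
ee_rot: [180.0, -0.0, 153.0]
force: [-0.6, -0.2, -0.4]
gripper_width: 27.1
gripper_force: 0.0
```

```bash
python3 -c "
from h import *
shot('rB')"
```

```text
[518.7 107.4 260.7] [ 1.7997e+02 -3.0000e-02  1.5298e+02]
```

Request:
{"op": "send_rows", "data": {"deltas": [[[-0.036, -0.071, 0], [0, 0, 0]], [[-0.036, -0.071, 0], [0, 0, 0]], [[-0.036, -0.071, 0], [0, 0, 0]], [[-0.036, -0.071, 0], [0, 0, 0]], [[-0.036, -0.071, 0], [0, 0, 0]], [[0, 0, 0], [0, 0, 0]], [[0, 0, 0], [0, 0, 0]], [[0, 0, 0], [0, 0, 0]]]}}

```text
time_s: 17.3
ee_pos: [518.6, -90.9, 260.7]
ee_rot: [180.0, -0.0, 153.1]
force: [0.3, -0.1, 0.1]
gripper_width: 27.1
gripper_force: 0.0
```

```bash
python3 -c "
from fit import *
shot('rC')
P=[]
for n in('rB','w_reader','rC'):
    f,k,s=load(n);c=proj(k,[[530,0,135]])[0].astype(int);print(n,c)
    x0=min(max(c[0]-100,0),440);y0=min(max(c[1]-90,0),280);print(x0,y0)
    P.append(cv2.resize(f[y0:y0+200,x0:x0+200],(400,400),interpolation=cv2.INTER_CUBIC))
cv2.imwrite('pics/r3.png',np.hstack([P[0],P[2]]))
"
```

```text
[518.6 -90.9 260.7] [ 1.7996e+02 -2.0000e-02  1.5308e+02]
rB [215 307]
115 217
w_reader [320 253]
220 163
rC [437 198]
337 108
```

View pics/r3.png

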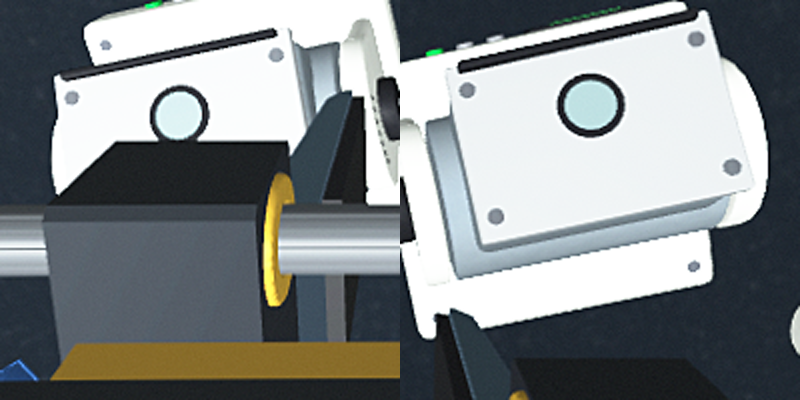

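```bash
cat > rd.py <<'E'
from fit import *
from scipy.optimize import least_squares
obs={'rB':dict(W=(204.2,273.7),LL=(150.3,265.8),LR=(253.3,244.3)),
'rC':dict(W=(432,160.3),LL=(370.3,152.8),LR=(485.3,127.3),UL=(384.3,215.8),UR=(502.8,191.3)),
'w_reader':dict(W=(317,217),LL=(262,201),LR=(371,194),UR=(376,257),UL=(265,264))}
# image left = +y side? (image right = -y world);  L: +y
V={};D=[]
for n,o in obs.items():
    f,k,s=load(n);V[n]=k;g=cv2.cvtColor(f,cv2.COLOR_BGR2GRAY).astype(float)
    for a_,(u,v) in o.items():
        r=13 if a_=='W' else 6
        for _ in range(4):
            ys,xs=np.mgrid[int(round(v))-r:int(round(v))+r+1,int(round(u))-r:int(round(u))+r+1]
            m=(xs-u)**2+(ys-v)**2<=r*r;q=g[ys,xs];hi=np.percentile(q[m],90)
            w=np.clip(hi-25-q,0,None)*m
            if a_=='W': w=(w>30)*1.0
            if n=='rB' and a_=='W': break
            u,v=(w*xs).sum()/w.sum(),(w*ys).sum()/w.sum()
        D.append((n,a_,u,v));print(n,a_,np.round([u,v],1),o[a_])
def frame(x):
    yaw,t=x[3],x[4]
    return (Ro.from_euler('z',yaw)*Ro.from_euler('y',-t)).as_matrix()  # z axis -> leaning to -x
def res(x):
    M=frame(x);A,B=x[5],x[6];L=dict(W=(0,0,0),LL=(8-A,B,0),LR=(8-A,-B,0),UL=(8+A,B,0),UR=(8+A,-B,0))
    return np.concatenate([(proj(V[n],[x[:3]+M@np.array(L[a_])])[0]-[u,v]) for n,a_,u,v in D])
r=least_squares(res,[515,5,135,-.24,.3,27,42],loss='soft_l1',x_scale=[5,5,5,.05,.05,3,3])
J=r.jac;sd=np.sqrt(np.diag(np.linalg.inv(J.T@J)))*.5
print(r.x.round(3),np.degrees(r.x[3:5]).round(2),"sd",sd.round(3));print(r.fun.reshape(-1,2).round(2).tolist())
np.save('seat.npy',r.x)
M=frame(r.x);print(M.round(3))
for n in V: # lip check
    print(n,proj(V[n],[r.x[:3]+M@np.array(q) for q in((-23,45,4),(-23,-45,4),(-27,45,4),(-27,-45,4))]).round(1).tolist())
E
python3 rd.py
python3 - <<'E'
from h import *
s=state();print(s["ee_pos"]);p,R=tool(s)
plan([440,-225,185],[180,0,153],s)
E
```

```text
rB W [204.2 273.7] (204.2, 273.7)
rB LL [150.6 265.5] (150.3, 265.8)
rB LR [252.7 244.1] (253.3, 244.3)
rC W [433.1 172.1] (432, 160.3)
rC LL [370.2 152.7] (370.3, 152.8)
rC LR [484.8 127.1] (485.3, 127.3)
rC UL [384.6 215.9] (384.3, 215.8)
rC UR [502.7 191.1] (502.8, 191.3)
w_reader W [309.5 225. ] (317, 217)
w_reader LL [261.7 200.7] (262, 201)
w_reader LR [370.7 193.5] (371, 194)
w_reader UR [376.  256.6] (376, 257)
w_reader UL [263.9 263.8] (265, 264)
[ 5.02043e+02  6.98100e+00  1.36053e+02 -2.59000e-01  4.22000e-01
  2.50270e+01 -4.30050e+01] [-14.82  24.19] sd [0.146 0.121 0.436 0.003 0.018 0.155 0.14 ]
[[0.14, 1.85], [0.01, 0.18], [-0.06, 0.02], [-0.95, -10.69], [-0.02, 0.08], [-0.05, 0.15], [-0.11, 0.18], [0.04, 0.11], [7.75, -6.64], [0.01, 0.13], [-0.03, 0.1], [-0.09, 0.19], [-0.04, 0.15]]
[[ 0.882  0.256 -0.396]
 [-0.233  0.967  0.105]
 [ 0.41   0.     0.912]]
rB [[252.5, 235.7], [144.6, 258.5], [251.7, 230.9], [144.0, 253.7]]
rC [[487.2, 116.6], [366.1, 143.9], [485.8, 111.6], [365.0, 138.9]]
w_reader [[373.1, 184.6], [257.9, 192.2], [372.7, 179.6], [257.7, 187.2]]
[518.65860739 -90.82769671 260.66275577]
shift/500 [ 0.0189 -0.3106  0.1512] turn/.5 [ 0.001  -0.0006  0.0037] rows>= 3.46
```

Request:
{"op": "send_rows", "data": {"deltas": [[[0.004, -0.062, 0.03], [0, 0, 0]], [[0.004, -0.062, 0.03], [0, 0, 0]], [[0.004, -0.062, 0.03], [0, 0, 0]], [[0.004, -0.062, 0.03], [0, 0, 0]], [[0.004, -0.062, 0.03], [0, 0, 0]], [[0, 0, 0], [0, 0, 0]], [[0, 0, 0], [0, 0, 0]], [[0, 0, 0], [0, 0, 0]]]}}

```text
time_s: 18.15
ee_pos: [440.3, -225.0, 186.3]
ee_rot: [180.0, 0.1, 153.1]
force: [-0.2, 0.5, -0.4]
gripper_width: 27.5
gripper_force: 0.0
```

```bash
sed -i "s/if n=='rB' and a_=='W': break/if a_=='W': break/" rd.py; python3 rd.py | tail -9
cat > fc.py <<'E'
from fit import *
shot("c1");f,k,s=load("c1")
hsv=cv2.cvtColor(f,cv2.COLOR_BGR2HSV)
blue=((hsv[...,0]>90)&(hsv[...,0]<128)&(hsv[...,1]>90)&(hsv[...,2]>90)).astype(np.uint8)
c=proj(k,[[441,-228,16]])[0].astype(int);print("c",c)
w=np.zeros((480,640),np.uint8);w[max(0,c[1]-75):c[1]+75,c[0]-80:c[0]+80]=1
blue=cv2.morphologyEx(blue*w,cv2.MORPH_OPEN,np.ones((2,2)))
ys,xs=np.nonzero(blue);print("blue bbox",xs.min(),xs.max(),ys.min(),ys.max(),len(xs))
H=cv2.convexHull(np.c_[xs,ys].astype(np.int32));m=np.zeros((480,640),np.uint8);cv2.fillConvexPoly(m,H,1);m=m.astype(np.float32)
mod=lambda q:hull(k,np.r_[box(q[0],q[1],np.radians(q[2]),46,84,10,16),box(q[0],q[1],np.radians(q[2]),26,12,16,48)])
for y0 in(-20,-30):
    x,e=opt(lambda q:iou(mod(q),m),[441,-228,y0],[4,4,6]);print("hull fit",x.round(2),round(e,3))
tr=trace("wrist","slide_carrier")
if tr:
    t=tr[0];ys,xs=np.nonzero(t["pixels"]);print(t["p"],t["bbox"])
    m2=np.zeros((480,640),np.uint8);cv2.fillConvexPoly(m2,cv2.convexHull(np.c_[xs,ys].astype(np.int32)),1)
    x2,e=opt(lambda q:iou(mod(q),m2.astype(np.float32)),[441,-228,-26],[4,4,6]);print("trace fit",x2.round(2),round(e,3))
tr=trace("wrist","curing_plate")
if tr:
    t=tr[0];ys,xs=np.nonzero(t["pixels"]);print(t["p"],t["bbox"])
    m2=np.zeros((480,640),np.uint8);cv2.fillConvexPoly(m2,cv2.convexHull(np.c_[xs,ys].astype(np.int32)),1)
    x2,e=opt(lambda q:iou(hull(k,box(q[0],q[1],np.radians(q[2]),74,112,0,13)),m2.astype(np.float32)),[441,-228,-26],[4,4,6]);print("plate fit",x2.round(2),round(e,3))
E
python3 fc.py
```

```text
[ 5.0180e+02  7.0770e+00  1.3598e+02 -2.5900e-01  4.2100e-01  2.4979e+01
 -4.3006e+01] [-14.83  24.12] sd [0.142 0.113 0.425 0.003 0.018 0.156 0.14 ]
[[0.11, 1.51], [-0.03, -0.1], [-0.08, -0.25], [0.09, 0.79], [-0.04, -0.23], [-0.05, -0.16], [-0.16, -0.24], [-0.04, -0.31], [0.32, 0.98], [0.03, -0.17], [0.0, -0.19], [-0.08, -0.22], [-0.01, -0.27]]
[[ 0.882  0.256 -0.395]
 [-0.234  0.967  0.105]
 [ 0.409 -0.     0.913]]
rB [[252.4, 235.4], [144.5, 258.2], [251.6, 230.6], [144.0, 253.4]]
rC [[487.2, 116.2], [366.0, 143.5], [485.8, 111.2], [364.9, 138.6]]
w_reader [[373.1, 184.2], [257.9, 191.8], [372.7, 179.3], [257.7, 186.9]]
[ 440.3 -225.   186.3] [1.7997e+02 8.0000e-02 1.5309e+02]
c [322 227]
blue bbox 279 373 202 253 2799
hull fit [ 443.15 -225.34  -28.16] 0.019
hull fit [ 443.33 -225.42  -28.11] 0.02
0.79 [279.7, 200.6, 91.1, 50.6]
trace fit [ 440.92 -225.67  -28.33] 0.029
0.8 [257.6, 182.4, 129.0, 85.7]
plate fit [ 440.69 -228.58  -27.35] 0.02
```

Run:
```python
from h import *
plan([443.2,-225.4,33],[180,0,151.8])
```

```text
shift/500 [-0.0053  0.0022  0.3065] turn/.5 [0.0005 0.0026 0.0454] rows>= 3.07
```

Request:
{"op": "send_rows", "data": {"deltas": [[[-0.0053, 0.0022, 0], [0, 0, 0.045]], [[0, 0, 0.06], [0, 0, 0]], [[0, 0, 0.08], [0, 0, 0]], [[0, 0, 0.07], [0, 0, 0]], [[0, 0, 0.05], [0, 0, 0]], [[0, 0, 0.03], [0, 0, 0]], [[0, 0, 0.016], [0, 0, 0]], [[0, 0, 0], [0, 0, 0]], [[0, 0, 0], [0, 0, 0]], [[0, 0, 0], [0, 0, 0]]], "grip": 0.5}}

```text
time_s: 19.3
ee_pos: [442.9, -226.5, 33.7]
ee_rot: [180.0, 0.1, 151.7]
force: [0.5, 0.1, -0.1]
gripper_width: 45.7
gripper_force: 0.0
```

Request:
{"op": "send_rows", "data": {"deltas": [[[0, 0, 0], [0, 0, 0]], [[0, 0, 0], [0, 0, 0]], [[0, 0, 0], [0, 0, 0]], [[0, 0, 0], [0, 0, 0]], [[0, 0, 0], [0, 0, 0]], [[0, 0, 0], [0, 0, 0]], [[0, 0, 0], [0, 0, 0]]], "grip": 1, "grip_force": 40}}

```text
time_s: 20.0
ee_pos: [442.1, -226.2, 32.8]
ee_rot: [180.0, 0.0, 151.7]
force: [-0.1, -0.3, 1.6]
gripper_width: 11.6
gripper_force: 40.0
```

Request:
{"op": "send_rows", "data": {"deltas": [[[0, 0, -0.01], [0, 0, 0]], [[0, 0, -0.03], [0, 0, 0]], [[0, 0, -0.06], [0, 0, 0]], [[0, 0, -0.08], [0, 0, 0]], [[0, 0, -0.08], [0, 0, 0]], [[0, 0, -0.08], [0, 0, 0]], [[0, 0, -0.08], [0, 0, 0]], [[0, 0, -0.02], [0, 0, 0]], [[0, 0, 0], [0, 0, 0]], [[0, 0, 0], [0, 0, 0]]]}}

```text
time_s: 21.0
ee_pos: [441.3, -225.7, 251.3]
ee_rot: [180.0, -0.2, 151.7]
force: [0.9, 0.2, -0.9]
gripper_width: 11.6
gripper_force: 40.0
```

```bash
cat > tgt.py <<'E'
from fit import *
x=np.load('seat.npy');M=(Ro.from_euler('z',x[3])*Ro.from_euler('y',-x[4])).as_matrix()
RT=Ro.from_matrix(np.c_[-M[:,0],M[:,1],-M[:,2]]);RPY=RT.as_euler('xyz',degrees=True)
def err(hh=23.):
    "carrier underside centre relative to seat in seat axes, and orientation error"
    s=state();p,R=tool(s);c=p+R.apply([-0.6,0,hh])
    print("t",round(s["time_s"],2),"carrier in seat axes",(M.T@(c-x[:3])).round(2),"rot err tool deg",np.degrees((R.inv()*RT).as_rotvec()).round(2),"F seat axes",(M.T@s["force"]).round(2),"grip",s["gripper_width"].round(1))
E
python3 - <<'E'
from tgt import *
print(RPY.round(2));err()
T=x[:3]+M@np.array([4,0,100])-RT.apply([-.6,0,23]);print(T)
s=state();plan(T,state()["ee_rot"]);plan(T,RPY)
E
```

```text
[180.    24.12 165.17]Traceback (most recent call last):
  File "<stdin>", line 2, in <module>
  File "tgt.py", line 7, in err
    print("t",round(s["time_s"],2),"carrier in seat axes",(M.T@(c-x[:3])).round(2),"rot err tool deg",np.degrees((R.inv()*RT).as_rotvec()).round(2),"F seat axes",(M.T@s["force"]).round(2),"grip",s["gripper_width"].round(1))
                                                                                                                                                                                                   ^^^^^^^^^^^^^^^^^^^^^^^^
AttributeError: 'float' object has no attribute 'round'
```

```bash
sed -i 's/s\["gripper_width"\].round(1)/s["gripper_width"]/' tgt.py
python3 - <<'E'
from tgt import *
err()
T=x[:3]+M@np.array([4,0,100])-RT.apply([-.6,0,23]);print(T)
s=state();plan(T,state()["ee_rot"]);plan(T,RPY)
E
```

```text
t 21.0 carrier in seat axes [  39.15 -240.65   83.58] rot err tool deg [ -2.81 -24.16 -13.28] F seat axes [ 0.34  0.43 -1.15] grip 11.645651189129664
[456.21047662  19.14381716 249.63078411]
shift/500 [0.2058 0.4454 0.0039] turn/.5 [0. 0. 0.] rows>= 4.91
shift/500 [0.2058 0.4454 0.0039] turn/.5 [-0.0981 -0.8434 -0.4634] rows>= 4.91
```

Request:
{"op": "send_rows", "data": {"deltas": [[[0.034, 0.074, 0], [0, 0, 0]], [[0.034, 0.074, 0], [0, 0, 0]], [[0.034, 0.074, 0], [0, 0, 0]], [[0.034, 0.074, 0], [0, 0, 0]], [[0.034, 0.074, 0], [0, 0, 0]], [[0.035, 0.075, 0.004], [0, 0, 0]], [[0, 0, 0], [-0.025, -0.211, -0.116]], [[0, 0, 0], [-0.025, -0.211, -0.116]], [[0, 0, 0], [-0.024, -0.211, -0.116]], [[0, 0, 0], [-0.024, -0.21, -0.115]]]}}

```text
time_s: 22.0
ee_pos: [456.1, 18.6, 248.4]
ee_rot: [-179.8, 24.2, 165.4]
force: [-0.1, -1.0, -1.9]
gripper_width: 11.8
gripper_force: 40.0
```

Request:
{"op": "send_rows", "data": {"deltas": [[[0, 0, 0], [0, 0, 0]], [[0, 0, 0], [0, 0, 0]], [[0, 0, 0], [0, 0, 0]], [[0, 0, 0], [0, 0, 0]], [[0, 0, 0], [0, 0, 0]]]}}

```text
time_s: 22.5
ee_pos: [458.1, 18.1, 250.7]
ee_rot: [-180.0, 24.2, 165.1]
force: [0.7, 0.5, -0.5]
gripper_width: 11.9
gripper_force: 40.0
```

Run:
```python
from tgt import *
err()
# how does the held carrier look: fit in tool frame from wrist picture (y offset, x offset, yaw)
shot("held");f,k,s=load("held");p,R=tool(s)
hsv=cv2.cvtColor(f,cv2.COLOR_BGR2HSV)
blue=((hsv[...,0]>90)&(hsv[...,0]<128)&(hsv[...,1]>90)&(hsv[...,2]>90)).astype(np.uint8)
b=np.array([[i*23,j*42,z] for i in(-1,1) for j in(-1,1) for z in(23,17)],float)
q=proj(k,p+R.apply(b+[-.6,0,0]));print(q.round(0).tolist())
ys,xs=np.nonzero(blue);sel=(ys>200)&(ys<q[:,1].max()+15)&(xs>q[:,0].min()-15)&(xs<q[:,0].max()+15);ys,xs=ys[sel],xs[sel]
print(len(xs));
if len(xs):
    for u in range(int(xs.min()),int(xs.max())+1,6):
        m=xs==u
        if m.any(): print((u,ys[m].min(),ys[m].max()),end=" ")
T=x[:3]+M@np.array([4,0,10])-RT.apply([-.6,0,23]);plan(T,RPY)
```

```text
t 22.5 carrier in seat axes [  6.41  -0.52 100.08] rot err tool deg [-0.06  0.1  -0.05] F seat axes [ 0.25  0.64 -0.71] grip 11.94709250701566
[458.1  18.1 250.7] [-179.97   24.22  165.12]
[[246.0, 328.0], [244.0, 334.0], [403.0, 328.0], [405.0, 334.0], [241.0, 246.0], [238.0, 249.0], [407.0, 246.0], [410.0, 249.0]]
5423
(240, np.int64(249), np.int64(253)) (246, np.int64(247), np.int64(263)) (252, np.int64(247), np.int64(287)) (258, np.int64(245), np.int64(287)) (264, np.int64(245), np.int64(287)) (270, np.int64(245), np.int64(287)) (276, np.int64(245), np.int64(287)) (282, np.int64(245), np.int64(287)) (288, np.int64(245), np.int64(279)) (294, np.int64(245), np.int64(268)) (300, np.int64(245), np.int64(263)) (306, np.int64(245), np.int64(261)) (312, np.int64(245), np.int64(318)) (318, np.int64(245), np.int64(319)) (324, np.int64(245), np.int64(319)) (330, np.int64(245), np.int64(319)) (336, np.int64(245), np.int64(318)) (342, np.int64(245), np.int64(264)) (348, np.int64(245), np.int64(262)) (354, np.int64(245), np.int64(265)) (360, np.int64(245), np.int64(272)) (366, np.int64(245), np.int64(284)) (372, np.int64(245), np.int64(287)) (378, np.int64(245), np.int64(287)) (384, np.int64(245), np.int64(287)) (390, np.int64(245), np.int64(287)) (396, np.int64(246), np.int64(287)) (402, np.int64(247), np.int64(287)) (408, np.int64(246), np.int64(287)) shift/500 [0.0047 0.0013 0.1803] turn/.5 [-0.002   0.0038 -0.0015] rows>= 1.8
```

Request:
{"op": "send_rows", "data": {"deltas": [[[0.005, 0.001, 0.04], [0, 0, 0]], [[0, 0, 0.05], [0, 0, 0]], [[0, 0, 0.05], [0, 0, 0]], [[0, 0, 0.03], [0, 0, 0]], [[0, 0, 0.01], [0, 0, 0]], [[0, 0, 0], [0, 0, 0]], [[0, 0, 0], [0, 0, 0]], [[0, 0, 0], [0, 0, 0]]]}}

```text
time_s: 23.35
ee_pos: [491.4, 10.0, 168.6]
ee_rot: [180.0, 24.4, 165.2]
force: [0.9, 0.6, -1.1]
gripper_width: 11.6
gripper_force: 40.0
```

Run:
```python
from tgt import *
err();shot("near");f,k,s=load("near");p,R=tool(s)
g=cv2.cvtColor(f,cv2.COLOR_BGR2GRAY);hsv=cv2.cvtColor(f,cv2.COLOR_BGR2HSV)
lip=[x[:3]+M@np.array(q,float) for q in((-23,0,4),(-27,0,4),(-23,0,0),(-23,30,4),(-27,30,4))]
print(proj(k,lip).round(1).tolist())
e=[R.apply(np.array(q,float))+p for q in((22.4,0,23),(22.4,0,17),(22.4,30,23))];print("edge",proj(k,e).round(1).tolist())
for u in(270,325,380): print(u,[(v,int(g[v,u]),int(hsv[v,u,0])) for v in range(205,256,2)])
```

```text
t 23.35 carrier in seat axes [ 4.19  0.15 11.23] rot err tool deg [-0.    0.24 -0.01] F seat axes [ 0.22  0.77 -1.31] grip 11.577177437540922
[491.4  10.  168.6] [179.99  24.36 165.16]
[[324.1, 234.2], [324.1, 226.7], [324.1, 232.3], [381.7, 234.1], [382.0, 226.6]]
edge [[324.3, 245.6], [324.3, 249.0], [383.7, 245.6]]
270 [(205, 62, 106), (207, 62, 108), (209, 68, 98), (211, 75, 99), (213, 85, 101), (215, 49, 108), (217, 53, 100), (219, 54, 93), (221, 60, 103), (223, 22, 128), (225, 12, 75), (227, 36, 128), (229, 41, 108), (231, 20, 116), (233, 223, 96), (235, 220, 96), (237, 219, 98), (239, 219, 94), (241, 218, 98), (243, 228, 98), (245, 67, 113), (247, 36, 109), (249, 96, 108), (251, 103, 107), (253, 99, 107), (255, 101, 108)]
325 [(205, 61, 98), (207, 64, 95), (209, 66, 101), (211, 68, 99), (213, 79, 97), (215, 53, 100), (217, 55, 97), (219, 49, 96), (221, 76, 103), (223, 26, 105), (225, 14, 102), (227, 38, 115), (229, 36, 120), (231, 20, 113), (233, 218, 96), (235, 215, 98), (237, 212, 99), (239, 214, 98), (241, 214, 97), (243, 223, 90), (245, 69, 113), (247, 34, 110), (249, 92, 109), (251, 97, 108), (253, 96, 108), (255, 97, 108)]
380 [(205, 60, 101), (207, 64, 105), (209, 68, 101), (211, 71, 103), (213, 80, 102), (215, 51, 103), (217, 52, 109), (219, 55, 93), (221, 63, 96), (223, 10, 30), (225, 19, 90), (227, 32, 115), (229, 38, 130), (231, 12, 120), (233, 214, 98), (235, 209, 101), (237, 207, 99), (239, 209, 101), (241, 207, 95), (243, 219, 86), (245, 64, 112), (247, 37, 110), (249, 91, 109), (251, 90, 108), (253, 94, 108), (255, 90, 108)]
```

Request:
{"op": "send_rows", "data": {"deltas": [[[0, 0, 0.006], [0, 0.008, 0]], [[0, 0, 0.006], [0, 0, 0]], [[0, 0, 0.006], [0, 0, 0]], [[0, 0, 0.001], [0, 0, 0]], [[0, 0, 0], [0, 0, 0]], [[0, 0, 0], [0, 0, 0]], [[0, 0, 0], [0, 0, 0]]]}}

```text
time_s: 24.1
ee_pos: [494.8, 8.9, 159.0]
ee_rot: [-180.0, 24.0, 165.2]
force: [-0.4, 0.1, -0.6]
gripper_width: 12.1
gripper_force: 40.0
```

```bash
python3 -c "
from tgt import *
err()"
```

```text
t 24.1 carrier in seat axes [ 3.33 -0.08  0.98] rot err tool deg [-0.04 -0.08  0.  ] F seat axes [-0.57  0.03 -0.36] grip 12.11108114027526
```

Request:
{"op": "send_rows", "data": {"deltas": [[[0, 0, 0.0015], [0, 0, 0]], [[0, 0, 0], [0, 0, 0]], [[0, 0, 0], [0, 0, 0]], [[0, 0, 0], [0, 0, 0]]]}}

```text
time_s: 24.5
ee_pos: [495.0, 8.8, 158.3]
ee_rot: [-180.0, 24.0, 165.2]
force: [-0.3, 0.0, 0.3]
gripper_width: 12.0
gripper_force: 40.0
```

```bash
python3 -c "
from tgt import *
err()"
```

```text
t 24.5 carrier in seat axes [ 3.31 -0.05  0.2 ] rot err tool deg [-0.03 -0.09  0.  ] F seat axes [-0.16 -0.05  0.38] grip 11.973704986214676
```

Request:
{"op": "send_rows", "data": {"deltas": [[[0.002, 0, 0.0005], [0, 0, 0]], [[0.002, 0, 0], [0, 0, 0]], [[0, 0, 0], [0, 0, 0]], [[0, 0, 0], [0, 0, 0]], [[0, 0, 0], [0, 0, 0]]]}}

```text
time_s: 25.0
ee_pos: [493.4, 9.3, 157.2]
ee_rot: [-180.0, 24.0, 165.2]
force: [0.4, -0.6, -0.7]
gripper_width: 11.8
gripper_force: 40.0
```

```bash
python3 -c "
from tgt import *
err()"
```

```text
t 25.0 carrier in seat axes [ 1.31 -0.06 -0.06] rot err tool deg [-0.03 -0.08 -0.  ] F seat axes [ 0.24 -0.52 -0.83] grip 11.754230588181494
```

Request:
{"op": "send_rows", "data": {"deltas": [[[0.0015, 0, 0], [0, 0, 0]], [[0, 0, 0], [0, 0, 0]], [[0, 0, 0], [0, 0, 0]], [[0, 0, 0], [0, 0, 0]]]}}

```text
time_s: 25.4
ee_pos: [492.7, 9.4, 156.9]
ee_rot: [-180.0, 24.0, 165.2]
force: [-0.3, -0.1, -0.2]
gripper_width: 11.9
gripper_force: 40.0
```

```bash
python3 -c "
from tgt import *
err()"
```

```text
t 25.4 carrier in seat axes [ 0.57 -0.09 -0.06] rot err tool deg [-0.04 -0.09 -0.  ] F seat axes [-0.33 -0.16 -0.04] grip 11.94813910692712
```

Request:
{"op": "send_rows", "data": {"deltas": [[[0.0012, 0, 0], [0, 0, 0]], [[0, 0, 0], [0, 0, 0]], [[0, 0, 0], [0, 0, 0]], [[0, 0, 0], [0, 0, 0]]]}}

```text
time_s: 25.8
ee_pos: [492.5, 9.6, 156.8]
ee_rot: [-180.0, 24.1, 165.2]
force: [1.2, -0.2, -1.5]
gripper_width: 12.2
gripper_force: 40.0
```

```bash
python3 -c "
from tgt import *
err()"
```

```text
t 25.8 carrier in seat axes [ 0.29 -0.01 -0.  ] rot err tool deg [-0.03 -0.05  0.  ] F seat axes [ 0.46  0.07 -1.87] grip 12.197708529508843
```

```bash
cat >> tgt.py <<'E'
def avg(n=8,hh=23.):
    P=[];F=[]
    for i in range(n):
        s=state();p,R=tool(s);P.append(M.T@(p+R.apply([-.6,0,hh])-x[:3]));F.append(M.T@s["force"]);T=s["torque"];grab_frame("top")
    print("t",round(s["time_s"],2),"pos",np.mean(P,0).round(2),"F",np.mean(F,0).round(2),"+-",(np.std(F,0)/n**.5).round(2),"rot",np.degrees((R.inv()*RT).as_rotvec()).round(2),s["gripper_width"])
E
python3 -c "
from tgt import *
avg()"
```

```text
t 26.15 pos [0.29 0.01 0.  ] F [ 1.1  -0.21 -0.9 ] +- [0.14 0.15 0.2 ] rot [-0.03 -0.05  0.  ] 12.14813357582066
```

Request:
{"op": "send_rows", "data": {"deltas": [[[0, 0, 0.002], [0, 0, 0]], [[0, 0, 0.001], [0, 0, 0]], [[0, 0, 0], [0, 0, 0]], [[0, 0, 0], [0, 0, 0]]]}}

```text
time_s: 26.6
ee_pos: [493.0, 9.5, 155.6]
ee_rot: [-180.0, 24.1, 165.2]
force: [0.1, -0.0, 1.9]
gripper_width: 12.0
gripper_force: 40.0
```

```bash
python3 -c "
from tgt import *
avg()"
```

```text
t 26.95 pos [ 0.27  0.04 -1.45] F [ 2.1  -0.28  1.67] +- [0.25 0.13 0.16] rot [-0.02 -0.05  0.  ] 11.646148470274403
```

Request:
{"op": "send_rows", "data": {"deltas": [[[0, 0, 0.002], [0, 0, 0]], [[0, 0, 0.002], [0, 0, 0]], [[0, 0, 0.0015], [0, 0, 0]], [[0, 0, 0], [0, 0, 0]], [[0, 0, 0], [0, 0, 0]]]}}

```text
time_s: 27.5
ee_pos: [494.1, 9.2, 153.0]
ee_rot: [-180.0, 24.1, 165.2]
force: [0.7, 0.9, 4.4]
gripper_width: 11.7
gripper_force: 40.0
```

```bash
python3 -c "
from tgt import *
avg()"
```

```text
t 27.85 pos [ 0.27  0.03 -4.2 ] F [2.82 0.53 4.17] +- [0.16 0.14 0.12] rot [-0.02 -0.05 -0.  ] 11.776332766654082
```

Request:
{"op": "send_rows", "data": {"deltas": [[[-0.0006, 0, 0.001], [0, 0, 0]], [[0, 0, 0.001], [0, 0, 0]], [[0, 0, 0], [0, 0, 0]], [[0, 0, 0], [0, 0, 0]], [[0, 0, 0], [0, 0, 0]]]}}

```text
time_s: 28.4
ee_pos: [494.5, 9.1, 152.1]
ee_rot: [-180.0, 24.0, 165.2]
force: [0.3, 0.1, 5.5]
gripper_width: 11.7
gripper_force: 40.0
```

```bash
python3 -c "
from tgt import *
avg(10)
T=[]
for i in range(14):
    T.append(M.T@state()['torque']);grab_frame('top')
print('torque seat axes',np.mean(T,0).round(3),(np.std(T,0)/14**.5).round(3))
# head-tilt check: reader screws in current scene vs first
a=cv2.imread('pics/scene0.png');b=grab_frame('scene')[:,:,::-1]
k=calibration('scene')
for nm,q in (('far edge',[x[0]+M[0,0]*45,x[1]+M[1,0]*45,x[2]+M[2,0]*45]),):
    u,v=proj(k,[q])[0].astype(int);A=a[v-12:v+12,u-14:u+14].astype(np.float32).mean(2);B=b[v-12:v+12,u-14:u+14].astype(np.float32).mean(2)
    print(nm,(u,v),cv2.phaseCorrelate(A,B))
"
```

```text
t 28.85 pos [ 0.26  0.02 -5.22] F [2.37 0.68 4.93] +- [0.14 0.1  0.16] rot [-0.03 -0.08 -0.  ] 11.637283118360887
torque seat axes [ 0.223 -0.27   0.038] [0.011 0.009 0.005]
far edge (np.int64(329), np.int64(208)) ((-0.2522392278164247, 0.6294131474212037), 0.5551499393251207)
```

```bash
python3 -c "
from tgt import *
err();print(job_done())"
```

```text
t 29.65 carrier in seat axes [ 0.27  0.02 -5.22] rot err tool deg [-0.02 -0.08 -0.01] F seat axes [2.71 0.42 4.91] grip 11.805605330953238
the job is handed in; nothing more can be done
None
```

I handed the job in at 29.7 s: the small brass ring is hung on its post, and the carrier is still held on the port against the lip, with the frame sunk about 4 mm. Force and arm position give that sinkage; flushness comes from the camera-fitted tilt and head tilt from the low pressing force, neither tested separately.

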